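# Find the heavy side of the slug lathe's chuck and hold it down

### The arm

A 6-joint arm with a two-finger parallel gripper is mounted at the origin on the work surface. World frame = base frame: x ahead of the robot, y to its left, z up, the work surface at z = 0. Lengths are in m, angles in degrees, forces in N, time in s.
With the tool pointing down it reaches from about 0.275 to 0.975 m from the base axis. Payload 8.4 kg.
Tool frame: the origin (TCP) lies midway between the tips of the shut fingers; the grasp point (between the pads) lies 19 mm behind it; z points along the fingers, y is the line along which they close (so a half turn about z gives the same grasp; the last joint's range is limited). The gripper opens to 92 mm and grips with 3 to 60 N. Pads are 20 mm wide; open, the fingers measure 128 mm over their backs; the gripper's body (75 mm by 189 mm) begins 69 mm behind the grasp point.
Start: joints at [64.664, 20.225, 93.587, -0, 66.188, -0.138], TCP at [0.266, 0.566, 0.215] pointing down, gripper open.
Joint ranges: [-150.9, 150.9], [-52.94, 120.26], [3.33, 152.33], [-74.26, 254.26], [0, 154.13], [-172.89, 172.89]. Speed limits (degrees/s): [127.2, 127.2, 159.86, 180, 180, 180].

### API

Orientations are given as [roll, pitch, yaw] about the fixed x, y, z axes, in that order (R = Rz(yaw) Ry(pitch) Rx(roll)).
In Python, from rig import bot, grab_frame gives the robot as it stands. Calls block until the motion is done:
- bot.move_ptp(position, orientation): joint-space move of the TCP to a pose.
- bot.line_to(position, frame=None, max_speed=0.15): straight line of the TCP; frame=None keeps the orientation; max_speed is the mean speed in m/s.
- bot.goto_joints(angles): joint-space move.
- bot.gripper_to(opening, squeeze=None): finger opening in m; squeeze is the grip in N (None keeps the last); returns when the fingers have stopped.
- bot.wait(seconds).
- bot.ik(position, orientation): joint angles nearest the present ones, or None.
- bot.read_state(): the state.
- grab_frame(name): name is "scene" or "top" or "wrist"; returns a dict with "frame" (420x560x3 uint8, red, green, blue), "fx", "fy", "cx", "cy" (pixels), "distortion" ([k1, k2, p1, p2, k3] as OpenCV has them; the pictures are not rectified), "R" (3x3) and "t" (3): a world point X has camera coordinates R X + t; the wrist camera has in their place "tool_from_camera" (4x4, takes a point from camera to tool coordinates, whose origin is the TCP and whose axes are the flange's). Camera axes: x right, y down, z forward; pixel columns grow to the right and rows downward; lengths in m; the calibration is good to about 2 mm. A picture is of the moment at which its call begins: read the wrist's pose just before it. There is no depth.
A pose or a line that the arm cannot do raises bot.MotionError and nothing moves.
- bot.sign_off(): hands the job in; it is judged then, once.
The state is a dict: "time_s": time; "joint_pos": joint angles; "joint_vel": joint speeds; "tau": joint torques, N m; "ee_pos": TCP position; "tool_rot": TCP orientation; "contact_force": force on the tool from outside, world axes, zero at the start; "ft_torque": the same for the moment, N m; "gripper_width": finger opening in m; "gripper_force": force on a finger pad.
Only numpy, scipy, OpenCV 4.12 (cv2) and the standard library are available. Lean on these libraries where they do the work, as an engineer would, in place of code of your own. Each camera call takes 0.05 s, during which the arm holds its last target. There are 200 camera calls.

### The job

The chuck on the little slug lathe is out of balance: pull the chuck key out of it first and lay it in the red tool tray, without dropping it and before you turn the chuck. Then turn the chuck by hand to feel which side is the heavy one, and finish with that side straight down, still holding the chuck by its rim and not letting go, so that a counterweight can be bolted on at the top. Leave the other things on the counter where they are.

Things in the scene. Friction and masses are not known exactly. Their poses are not given: they have to be found in the camera images.
- lathe: Small green bench lathe, fixed; its place and turn vary. Origin on the counter (z = 0) straight below the middle of the chuck. Its y axis runs along the spindle: headstock at +y, tool post (from y = -143 mm, lever up to z = 197 mm) and tailstock at -y; x points away from the robot, z up. Chip tray from x = -95 to +95 mm, hand wheels out to x = -130 mm.
- head_face (a point): Top edge of the headstock's face towards the chuck: lathe y = +75 mm, 240 mm above the counter. The headstock is 150 mm wide in x (75 mm each side of the spindle axis). So 57 mm are free between it and the back of the chuck.
- chuck_mid (a point): Centre of the chuck, on the spindle axis (lathe x = 0, y = 0, z = 175 mm); axes as the lathe's. The chuck is a closed bright steel disc 150 mm across and 36 mm thick (lathe y from -18 to +18 mm). Its flat sides are free to pinch over the outer 45 mm all round. Behind it the spindle nose is 50 mm across.
- chuck (a joint): Turn of the chuck about the spindle, rad; 0 at the start with the key socket on top; positive turns its top away from the robot (to lathe +x); two turns either way. Spindle drag is about 0.34 N m both ways, so it stays where it is left and never swings by itself. Turning takes 1 to 11 N at 60 mm from the axis: more while the heavy side rises, less while it sinks.
- nose (a point): Front of the chuck's short round nose, 48 mm across, 12 mm long, on the axis; turns with the chuck. Nothing outside shows the heavy side: a steel slide of about 0.5 kg is clamped inside, 45 mm off centre, in any direction (at the start at least 45 degrees from straight down). Its pull is 0.19 to 0.29 N m when it is level with the axis.
- socket (a point): Mouth of the square key socket in the chuck's rim, 75 mm from the spindle axis; it turns with the chuck. The socket is 11 mm square and 14 mm deep, straight along the radius.
- key: Chrome T-handled chuck key, 110 g, 64 mm tall, standing upright and loose in the socket on top of the chuck at the start, 1 mm play a side. Origin at the centre of its lower end (at the bottom of the socket, z = 236 mm at the start); z axis up along the stem. 9 mm square foot, round stem 13 mm, on top a boss 14 x 14 x 22 mm (42 to 64 mm above the origin). The handle bar, 8 mm thick and 76 mm long, runs through the boss along the key's y axis (the spindle's direction).
- key_bar (a point): Middle of the key's boss and handle bar, 53 mm above the key's origin.
- tray: Red open tool tray with a black mat, 130 mm (x) by 190 mm (y), fixed. Origin at the centre of its underside on the counter; floor 5 mm up, walls 3 mm thick and 22 mm high. In front of the lathe, to the left or to the right.
- slugbox: Walnut box 100 x 170 mm, 50 mm high, fixed, lid standing open on the robot's side up to about 150 mm above the counter; sizing slugs inside. Origin at the centre of its underside. A bystander.
- plug: Blue resin ball plug, 32 mm across, 62 mm tall, standing. Origin at the centre of its underside. A bystander.
- gauge: Black steel stepped hole gauge, 44 mm across at the foot, 78 mm tall, standing. Origin at the centre of its underside. A bystander.
- grip: Grey rubber finger grip, a tube 30 mm across and 32 mm tall, standing. Origin at the centre of its underside. A bystander.
- slug: Yellow sizing slug, 29 mm across, 24 mm tall, standing. Origin at the centre of its underside. A bystander.
- reamer: Chrome pilot reamer lying on the counter, 123 mm long along its x axis, 20 mm thick. Origin under its middle. A bystander.

How it is judged (in metres and radians):
On the way, in this order (a step that is already met when the one before it is completed fails the run):
1. the chuck key has been pulled out and lies, let go, in the red tool tray (x of key in the frame of tray between -0.07 and 0.07 m and y of key in the frame of tray between -0.1 and 0.1 m and x of key_bar in the frame of tray between -0.07 and 0.07 m and y of key_bar in the frame of tray between -0.1 and 0.1 m and z of key_bar in the frame of tray below 0.075 m and contact force between the fingers and key below 0.05 N), for 0.2 s.
2. the chuck has been turned by hand, by at least 20 degrees (contact force between the fingers and chuck above 2 N and (value of joint chuck above 0.35 rad or value of joint chuck below -0.35 rad)), for 0.2 s.
At the end, for the whole second after the job is handed in: The fingers hold the chuck (more than 2 N of contact), it stands still with its heavy side within 20 degrees of straight down, and the key lies let go inside the red tool tray (all of step 1 and height (world z) of slide_c0 below 0.1327 m and contact force between the fingers and chuck above 2 N and velocity of joint chuck between -0.1 and 0.1 rad/s); the arm keeps its last pose, push and grip.
It fails at once if the chuck is turned more than about 25 degrees with the key still in it ((value of joint chuck above 0.45 rad or value of joint chuck below -0.45 rad) and distance between key and socket below 0.03 m).
It fails at once if the key is dropped from more than about 5 cm, or thrown (linear speed of key above 1 m/s and contact force between the fingers and key below 0.05 N).
It fails at once if a bystander on the counter is pushed more than 25 mm or knocked over (distance of any of plug, gauge, grip, slug, reamer from where it was at the start of the episode above 0.025 m or angle between any of plug, gauge, grip, slug, reamer's own z axis and vertical above 0.5 rad).
It also fails if it takes over 72 s, if anything falls off the work surface, if the arm or the gripper's body presses on something with over 40 N, if the wrist force passes 120 N, or if a joint passes its speed limit or range.

## Working session

There is one attempt and no reset: what is moved stays moved. The work goes in short steps, each a Python script; the robot and the scene stay as the last script left them, time stands still between calls to the robot, and variables do not carry over. Pictures are saved under pics/ and viewed, at most 10 in all, crops included, and the job is handed in when it is done.

```bash
ls; mkdir -p pics
python3 - <<'E'
from rig import bot, grab_frame
import cv2,numpy as np
for n in ("scene","top"):
    f=grab_frame(n); cv2.imwrite(f"pics/{n}0.png",f["frame"][:,:,::-1])
    print(n,f["fx"],f["fy"],f["cx"],f["cy"],f["distortion"]); print(np.array(f["R"]).round(4).tolist(),np.array(f["t"]).round(4).tolist())
s=bot.read_state(); print(s)
E
```

```text
pics
scene 451.18327999025405 451.18327999025405 286.0139766160685 208.468260305694 [-0.0880235  0.         0.         0.         0.       ]
[[0.8882, 0.4594, -0.0031], [0.3152, -0.6144, -0.7233], [-0.3342, 0.6415, -0.6905]] [-0.4237, -0.0308, 1.6253]
top 410.6755677376762 410.6755677376762 282.2339240289879 218.503652853254 [-0.10361157  0.          0.          0.          0.        ]
[[0.0173, -0.9998, 0.0023], [-0.9831, -0.0174, -0.1822], [0.1822, 0.0009, -0.9833]] [0.0051, 0.5182, 1.2065]
{'time_s': 0.1, 'joint_pos': array([ 6.46635412e+01,  2.02586879e+01,  9.36229472e+01, -5.09670005e-04,
        6.61879861e+01, -1.37578060e-01]), 'joint_vel': array([ 0.06168241, -0.16196064, -0.08514256,  0.05276473, -0.03966586,
        0.1026244 ]), 'tau': array([-7.32740846e-04, -5.94901514e+01, -3.34933197e+01,  6.96850265e-02,
        1.83003664e-02, -6.74527519e-05]), 'ee_pos': array([0.26592085, 0.56513304, 0.21395087]), 'tool_rot': array([-1.79930378e+02,  2.98859132e-04,  1.54801325e+02]), 'contact_force': array([ 0.25023918, -0.95199401,  0.3358579 ]), 'ft_torque': array([-0.02542948,  0.02326376,  0.0132997 ]), 'gripper_force': 0.0, 'gripper_width': 0.09192318548080627}
```

View pics/scene0.png

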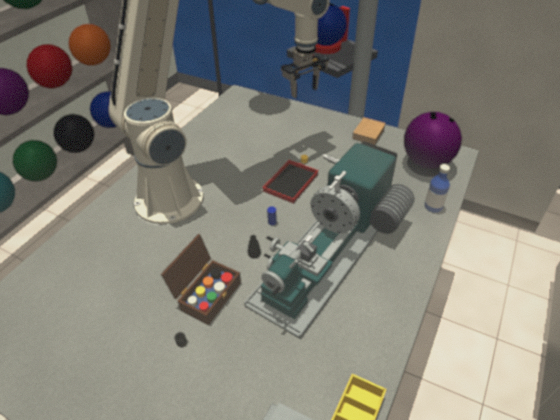

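View pics/top0.png

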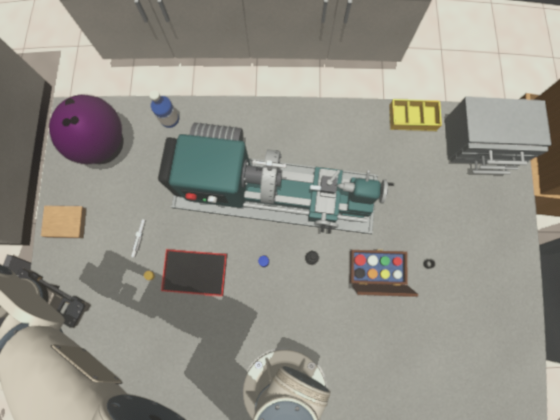

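The top view shows the lathe with its chuck near (271,178) and the tray at (195,272). The plug is at (264,261), the gauge at (312,257) and the slug at (149,275). Next I enlarge both pictures for pixel picks.

Run:
```python
import cv2
a=cv2.imread("pics/top0.png")[130:305,150:400]; cv2.imwrite("pics/topc.png",cv2.resize(a,None,fx=3.2,fy=3.2,interpolation=cv2.INTER_CUBIC))
a=cv2.imread("pics/scene0.png")[140:265,255:415]; cv2.imwrite("pics/scenec.png",cv2.resize(a,None,fx=4.8,fy=4.8,interpolation=cv2.INTER_CUBIC))
```

```text
(no output)
```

View pics/topc.png

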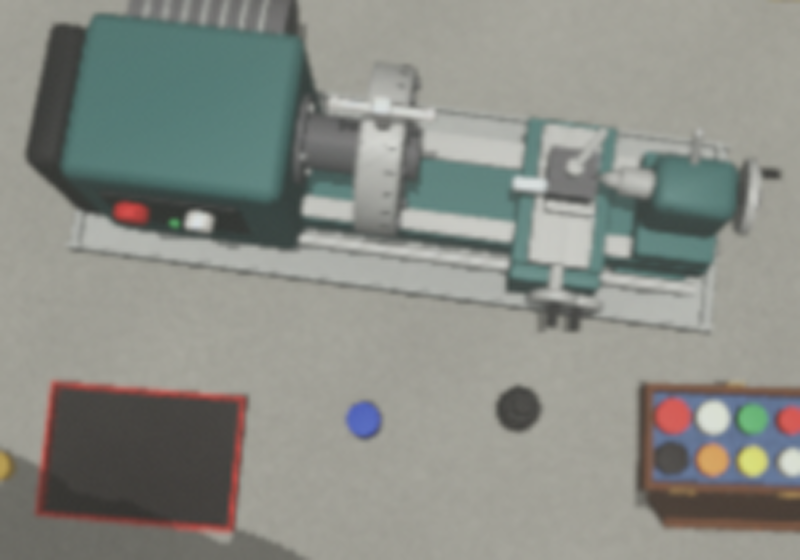

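View pics/scenec.png

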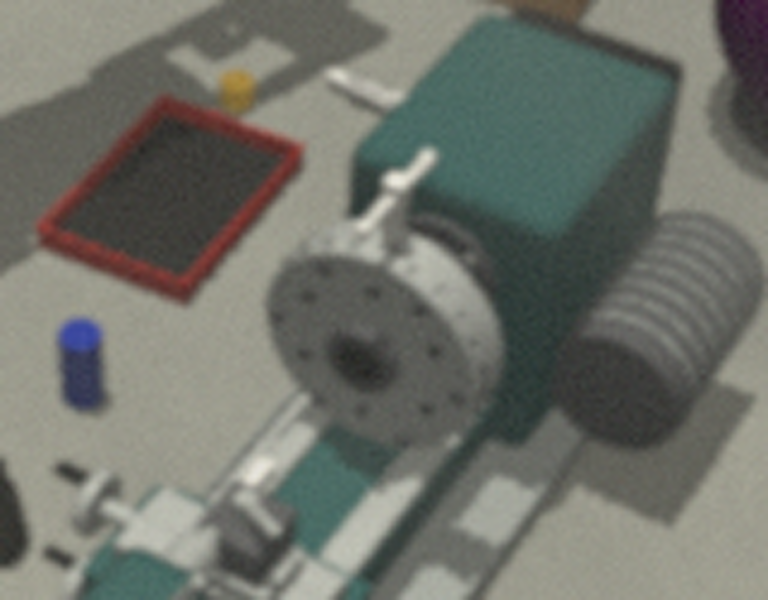

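The enlarged top view has the key boss at (382,104), with the bar from (330,101) to (434,113). The tray corners are (54,383), (245,397), (233,530) and (38,514), and the tray chip edge runs along the bottom. In the scene crop the boss is at (397,182), with bar ends at (434,155) and (364,228).

```bash
cat > h.py <<'E'
import numpy as np,cv2
from rig import bot,grab_frame
def ray(f,px,R=None,t=None):
    K=np.array([[f["fx"],0,f["cx"]],[0,f["fy"],f["cy"]],[0,0,1]])
    p=cv2.undistortPoints(np.array([[px]],float),K,np.array(f["distortion"],float))[0,0]
    R=np.array(f["R"]);t=np.array(f["t"])
    return -R.T@t, R.T@np.array([p[0],p[1],1])
def at(f,px,z):
    o,d=ray(f,px); return o+d*(z-o[2])/d[2]
def tri(f1,p1,f2,p2):
    o1,d1=ray(f1,p1);o2,d2=ray(f2,p2)
    A=np.c_[d1,-d2];s=np.linalg.lstsq(A,o2-o1,rcond=None)[0]
    a=o1+s[0]*d1;b=o2+s[1]*d2; return (a+b)/2,np.linalg.norm(a-b)
E
python3 - <<'E'
from h import *
np.set_printoptions(precision=4,suppress=True)
T=grab_frame("top");S=grab_frame("scene")
tp=lambda u,v:(u/3.2+150,v/3.2+130)
sp=lambda u,v:(u/4.8+255,v/4.8+140)
print("boss",tri(T,tp(382,104),S,sp(397,180)), at(T,tp(382,104),.299))
a=at(T,tp(330,101),.289);b=at(T,tp(434,113),.289);print("bar",a,b,(a+b)/2,np.linalg.norm(a-b),np.degrees(np.arctan2(-(a-b)[0],(a-b)[1])))
c=np.array([at(T,tp(*p),.022) for p in((54,383),(245,397),(233,530),(38,514))]);print("tray",c,c.mean(0))
c=np.array([at(S,sp(*p),.022) for p in((165,97),(302,150),(187,300),(40,230))]);print("trayS",c,c.mean(0))
a=at(T,tp(72,247),.0);b=at(T,tp(710,328),.0);print("chiptray",a,b,np.degrees(np.arctan2(-(a-b)[0],(a-b)[1])))
a=at(T,tp(305,37),.24);b=at(T,tp(280,195),.24);print("headface",a,b)
for n,p,z in(("plug",(365,418),.06),("gauge",(518,406),.078),("slug",(2,465),.024)):print(n,at(T,tp(*p),z))
E
```

```text
boss (array([0.613 , 0.0488, 0.3012]), np.float64(0.0009842719071189048)) [0.6132 0.0486 0.299 ]
bar [0.6183 0.0901 0.289 ] [0.6098 0.0078 0.289 ] [0.6141 0.0489 0.289 ] 0.08270271847268115 -5.899187434853133
tray [[0.4182 0.37   0.022 ]
 [0.4086 0.1835 0.022 ]
 [0.2821 0.1901 0.022 ]
 [0.2923 0.3778 0.022 ]] [0.3503 0.2804 0.022 ]
trayS [[0.2947 0.3812 0.022 ]
 [0.4218 0.3697 0.022 ]
 [0.4189 0.173  0.022 ]
 [0.2852 0.1918 0.022 ]] [0.3551 0.2789 0.022 ]
chiptray [0.5576 0.3672 0.    ] [ 0.4868 -0.2706  0.    ] -6.331990060804649
headface [0.6905 0.1167 0.24  ] [0.5536 0.1322 0.24  ]
plug [0.3876 0.066  0.06  ]
gauge [ 0.3995 -0.0747  0.078 ]
slug [0.3378 0.4153 0.024 ]
```

```bash
cat >> h.py <<'E'
from scipy.spatial.transform import Rotation as Ro
np.set_printoptions(precision=3,suppress=True)
YAW=np.radians(-6.2); C=np.array([.6135,.0488,.175])
X=np.array([np.cos(YAW),np.sin(YAW),0]);Y=np.array([-np.sin(YAW),np.cos(YAW),0]);Z=np.array([0,0,1.])
def pose(al,r,s=1):
    """tool radial to chuck at angle al (deg, from top towards +x); TCP at radius r"""
    a=np.radians(al);u=np.sin(a)*X+np.cos(a)*Z
    y=s*Y;M=np.c_[np.cross(y,-u),y,-u]
    return C+r*u, Ro.from_matrix(M).as_euler("xyz",degrees=True)
E
python3 - <<'E'
from h import *
for y in(83.8,-96.2):
  print(y,bot.ik([.6135,.0488,.27],[180,0,y]),bot.ik([.352,.28,.04],[180,0,y]))
for s in(1,-1):
  for al in range(-120,91,15):
    p,o=pose(al,.041,s);q,_=pose(al,.12,s); print(s,al,bot.ik(p,o),bot.ik(q,o) is not None)
E
```

```text
83.8 [ 4.408 16.73  91.305 -0.    71.965 10.608] [ 38.31   20.141 122.404  -0.     37.456  44.51 ]
-96.2 [   4.408   16.73    91.305    0.      71.965 -169.392] [  38.31    20.141  122.404   -0.      37.456 -135.49 ]
1 -120 [ 17.487  80.512 126.699 216.126 143.835 108.138] True
1 -105 [ 21.229  71.519 137.727 215.596 130.143 107.122] True
1 -90 [ 22.766  55.772 145.707 210.747 108.684 100.789] True
1 -75 [ 21.229  32.559 147.554 207.415  75.1    90.054] False
1 -60 [ 17.487  12.846 142.144 214.443  37.963  73.972] True
1 -45 None True
1 -30 [  9.438   5.53  120.444 -17.871  26.054 -60.219] True
1 -15 [  6.536  11.088 107.761  -4.505  46.593 -74.586] True
1 0 [  4.408  19.306  94.729  -0.     65.965 -79.392] True
1 15 [  2.885  29.018  81.627   2.354  84.179 -81.459] True
1 30 [  1.81   39.559  68.675   4.077 101.494 -82.238] True
1 45 [  1.07   50.478  56.138   5.819 118.03  -82.104] True
1 60 [  0.589  61.371  44.443   8.143 133.72  -80.945] True
1 75 [  0.318  71.722  34.411  12.012 148.209 -78.055] False
1 90 None False
-1 -120 [ 17.487  80.512 126.699 216.126 143.835 -71.862] Tru
[... 205 characters left out ...]
7   12.846  142.144  214.443   37.963 -106.028] True
-1 -45 None True
-1 -30 [  9.438   5.53  120.444 -17.871  26.054 119.781] True
-1 -15 [  6.536  11.088 107.761  -4.505  46.593 105.414] True
-1 0 [  4.408  19.306  94.729  -0.     65.965 100.608] True
-1 15 [ 2.885 29.018 81.627  2.354 84.179 98.541] True
-1 30 [  1.81   39.559  68.675   4.077 101.494  97.762] True
-1 45 [  1.07   50.478  56.138   5.819 118.03   97.896] True
-1 60 [  0.589  61.371  44.443   8.143 133.72   99.055] True
-1 75 [  0.318  71.722  34.411  12.012 148.209 101.945] False
-1 90 None False<sys>:0: UserWarning: Gimbal lock detected. Setting third angle to zero since it is not possible to uniquely determine all angles.
```

Run:
```python
from h import *
o=[180,0,83.8]
def t(m):
    s=bot.read_state();print(m,round(s["time_s"],2),s["ee_pos"],s["contact_force"],round(s["gripper_width"],4),round(s["gripper_force"],1))
bot.line_to([.266,.566,.40],max_speed=.3)
bot.move_ptp([.6135,.0488,.36],o);t("above")
f=grab_frame("wrist");cv2.imwrite("pics/w1.png",f["frame"][:,:,::-1])
s=bot.read_state();Tc=np.array(f["tool_from_camera"]);R=Ro.from_euler("xyz",s["tool_rot"],degrees=True).as_matrix()
# predicted pixel of boss top
P=np.array([.6135,.0488,.300]);pc=np.linalg.inv(Tc)@np.r_[R.T@(P-s["ee_pos"]),1]
K=np.array([[f["fx"],0,f["cx"]],[0,f["fy"],f["cy"]],[0,0,1]])
print(cv2.projectPoints(pc[:3].reshape(1,3),np.zeros(3),np.zeros(3),K,np.array(f["distortion"],float))[0].ravel(), pc, f["fx"])
```

```text
above 3.2 [0.613 0.05  0.36 ] [ 0.007  0.339 -0.393] 0.0918 0.0
[277.529 220.074] [0.    0.01  0.243 1.   ] 313.05447943371934
```

View pics/w1.png

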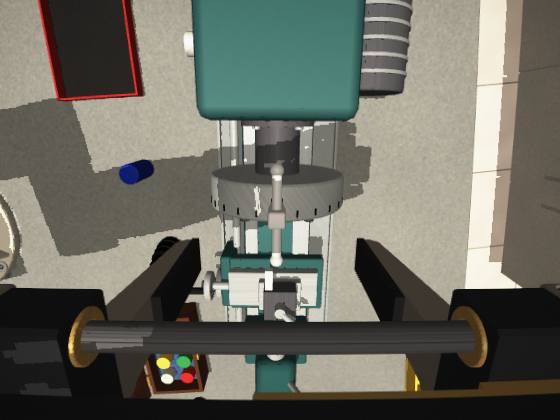

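The boss shows at about (277,218) against a prediction of (277.5,220), so the position is good to 2 mm, and the bar is aligned with the image. I grip it now.

Run:
```python
from h import *
o=[180,0,83.8]
def t(m):
    s=bot.read_state();print(m,round(s["time_s"],2),s["ee_pos"],s["contact_force"],round(s["gripper_width"],4),round(s["gripper_force"],1))
bot.line_to([.6135,.0488,.270]);t("down")
bot.gripper_to(0.0,30);t("grip")
bot.line_to([.6135,.0488,.295],max_speed=.05);t("pulled")
bot.line_to([.6135,.0488,.34],max_speed=.15);t("up")
f=grab_frame("scene");a=f["frame"][140:265,235:395,::-1];cv2.imwrite("pics/s2.png",cv2.resize(a,None,fx=4,fy=4))
```

```text
down 4.0 [0.614 0.049 0.271] [ 0.453 -0.703  0.422] 0.0917 0.0
grip 5.16 [0.614 0.049 0.27 ] [ 0.09  -0.247 -0.304] 0.0137 30.0
pulled 5.81 [0.613 0.049 0.295] [ 0.154 -0.189 -1.066] 0.0137 30.0
up 6.26 [0.613 0.049 0.34 ] [ 0.566 -0.273 -1.356] 0.0136 30.0
```

View pics/s2.png

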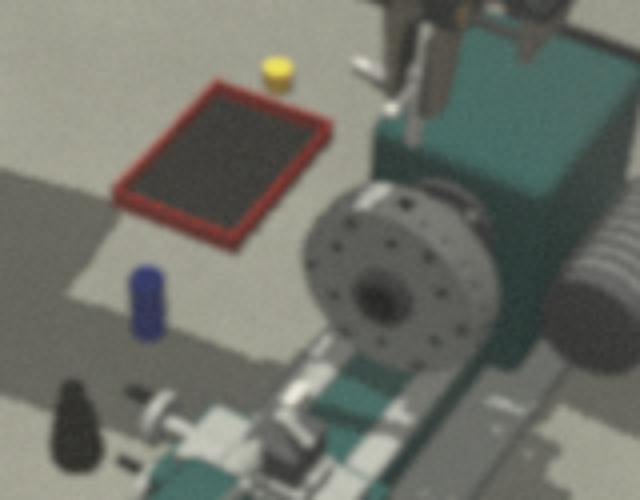

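The key is in the fingers and the socket hole is empty at (408,203). I carry it to the tray.

Run:
```python
from h import *
def t(m):
    s=bot.read_state();print(m,round(s["time_s"],2),s["ee_pos"],s["contact_force"],round(s["gripper_width"],4),round(s["gripper_force"],1));return s
bot.line_to([.352,.28,.30],max_speed=.3)
bot.line_to([.352,.28,.048],max_speed=.2);t("low")
for z in(.044,.042,.0405,.039,.0375):
    bot.line_to([.352,.28,z],max_speed=.05);s=t("touch")
    if s["contact_force"][2]>2:break
bot.gripper_to(.04);t("open")
bot.line_to([.352,.28,.14],max_speed=.2);t("up")
f=grab_frame("scene");a=f["frame"][140:265,235:395,::-1];cv2.imwrite("pics/s3.png",cv2.resize(a,None,fx=4,fy=4))
```

```text
low 9.04 [0.353 0.28  0.049] [ 0.348 -0.054 -0.458] 0.0133 30.0
touch 9.29 [0.352 0.28  0.044] [-0.376  0.881 -1.735] 0.0136 30.0
touch 9.54 [0.352 0.28  0.042] [-0.018 -0.337 -1.642] 0.0134 30.0
touch 9.79 [0.352 0.28  0.04 ] [-0.714 -0.237 -1.517] 0.0138 30.0
touch 10.04 [0.352 0.28  0.039] [-0.389  0.515 -1.679] 0.0135 30.0
touch 10.29 [0.352 0.28  0.037] [-0.543  1.2   -0.857] 0.0136 30.0
open 10.85 [0.352 0.28  0.038] [-0.067 -0.277 -0.254] 0.0397 0.0
up 11.52 [0.352 0.28  0.139] [-0.208 -0.435 -0.203] 0.0398 0.0
```

View pics/s3.png

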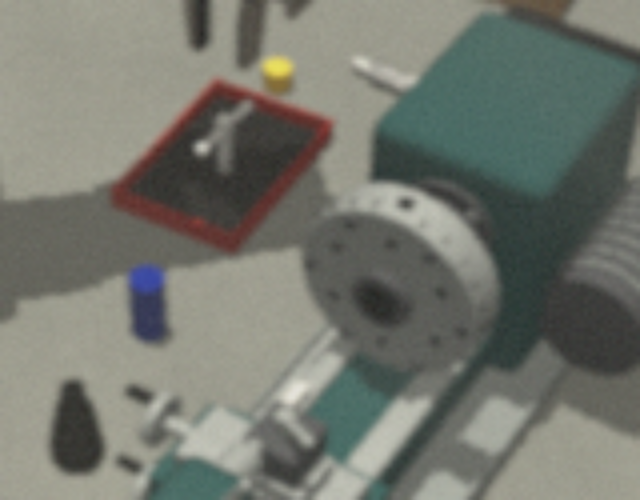

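The key stands upright by itself in the middle of the tray, boss at (225,125). That meets every limit of step 1. Next I pinch the rim.

```bash
cat >> h.py <<'E'
def t(m):
    s=bot.read_state();print(m,round(s["time_s"],2),s["ee_pos"],s["contact_force"],s["ft_torque"],round(s["gripper_width"],4),round(s["gripper_force"],1));return s
def samp(n=4,dt=.02):
    L=[]
    for _ in range(n):
        bot.wait(dt);s=bot.read_state();L.append(np.r_[s["contact_force"],s["ft_torque"],s["ee_pos"]])
    return np.mean(L,0)
E
python3 - <<'E'
from h import *
bot.line_to([.352,.28,.30],max_speed=.3)
p,o=pose(-30,.16);bot.move_ptp(p,o);bot.gripper_to(.066,40);t("air-30")
m=samp();print(m)
p,o=pose(-30,.042);bot.line_to(p,o,max_speed=.2);t("in")
bot.gripper_to(.0,40);t("grip");print(samp())
E
```

```text
air-30 14.46 [0.534 0.057 0.314] [-0.263 -0.083 -0.15 ] [0.047 0.262 0.027] 0.0656 0.0
[ 0.159 -0.019  0.112  0.045  0.205  0.02   0.534  0.057  0.314]
in 15.27 [0.593 0.051 0.212] [ 0.109 -0.452  0.294] [0.014 0.252 0.014] 0.0659 0.0
grip 15.82 [0.593 0.052 0.212] [-1.618 10.368  3.382] [1.123 0.592 0.446] 0.0355 40.0
[-1.995 10.258  3.635  1.165  0.552  0.444  0.593  0.052  0.212]
```

```bash
cat >> h.py <<'E'
def sweep(a0,a1,n,r=.042,tag=None,lift=0):
    out=[]
    for a in np.linspace(a0,a1,n+1)[1:]:
        p,o=pose(a,r+lift);bot.line_to(p,o,max_speed=.03)
        s=bot.read_state();m0=np.r_[s["contact_force"],s["ft_torque"],s["ee_pos"]]
        m=samp(3,.015)
        out.append(np.r_[a,m,m0[:6]])
    out=np.array(out)
    if tag:np.save(tag,out)
    return out
def show(D):
    for d in D:
        a=np.radians(d[0]);u=np.sin(a)*X+np.cos(a)*Z;tn=np.cos(a)*X-np.sin(a)*Z
        print("%6.1f Ft %.2f Fr %.2f Fy %.2f My %.3f | Ft0 %.2f My0 %.3f | r %.4f ang %.1f"%(d[0],d[1:4]@tn,d[1:4]@u,d[1:4]@Y,d[4:7]@Y,d[10:13]@tn,d[13:16]@Y,np.linalg.norm((d[7:10]-C)-((d[7:10]-C)@Y)*Y),np.degrees(np.arctan2((d[7:10]-C)@X,(d[7:10]-C)@Z))))
E
python3 - <<'E'
from h import *
D=sweep(-30,60,18,tag="d1.npy");show(D);t("end")
E
```

```text
-25.0 Ft -0.37 Fr 2.93 Fy 9.80 My 0.790 | Ft0 -0.51 My0 0.862 | r 0.0425 ang -24.0
 -20.0 Ft 0.52 Fr 1.55 Fy 9.16 My 0.708 | Ft0 -0.72 My0 0.796 | r 0.0423 ang -19.3
 -15.0 Ft 0.12 Fr 1.00 Fy 8.15 My 0.683 | Ft0 -0.60 My0 0.776 | r 0.0422 ang -14.8
 -10.0 Ft -0.15 Fr 0.89 Fy 7.52 My 0.646 | Ft0 -0.31 My0 0.730 | r 0.0421 ang -10.0
  -5.0 Ft -0.09 Fr 0.98 Fy 6.68 My 0.653 | Ft0 -0.70 My0 0.750 | r 0.0420 ang -5.2
   0.0 Ft -0.78 Fr 0.69 Fy 6.38 My 0.658 | Ft0 -1.04 My0 0.782 | r 0.0419 ang -0.2
   5.0 Ft -0.39 Fr 0.10 Fy 5.67 My 0.639 | Ft0 -1.60 My0 0.705 | r 0.0419 ang 4.7
  10.0 Ft -0.43 Fr 0.69 Fy 5.75 My 0.624 | Ft0 -2.60 My0 0.742 | r 0.0418 ang 9.7
  15.0 Ft -0.49 Fr 1.18 Fy 4.89 My 0.578 | Ft0 -0.53 My0 0.612 | r 0.0418 ang 14.7
  20.0 Ft -0.54 Fr 0.57 Fy 4.69 My 0.567 | Ft0 -1.39 My0 0.652 | r 0.0418 ang 19.8
  25.0 Ft -0.94 Fr 0.74 Fy 5.31 My 0.589 | Ft0 -1.59 My0 0.521 | r 0.0418 ang 24.9
  30.0 Ft -0.75 Fr 1.05 Fy 5.38 My 0.572 | Ft0 -0.63 My0 0.562 | r 0.0418 ang 29.9
  35.0 Ft -1.40 Fr 1.56 Fy 5.00 My 0.541 | Ft0 -1.65 My0 0.609 | r 0.0419 ang 35.0
  40.0 Ft -1.81 Fr 1.73 Fy 5.49 My 0.471 | Ft0 -0.94 My0 0.524 | r 0.0420 ang 40.0
  45.0 Ft -1.35 Fr 1.98 Fy 5.26 My 0.489 | Ft0 -2.40 My0 0.524 | r 0.0421 ang 45.1
  50.0 Ft -1.48 Fr 3.13 Fy 5.44 My 0.481 | Ft0 -2.22 My0 0.503 | r 0.0422 ang 50.1
  55.0 Ft -2.09 Fr 2.33 Fy 5.16 My 0.457 | Ft0 -2.53 My0 0.517 | r 0.0421 ang 55.1
  60.0 Ft -0.86 Fr 2.19 Fy 5.66 My 0.406 | Ft0 -1.90 My0 0.483 | r 0.0420 ang 60.2
end 21.74 [0.65  0.046 0.196] [3.182 5.99  1.533] [ 0.806  0.271 -1.566] 0.0355 40.0
```

```bash
sed -i 's/^C=/C=/; s/C=np.array(\[.6135,.0488,.175\])/C=np.array([.6137,.0503,.175])/' h.py
python3 - <<'E'
from h import *
bot.gripper_to(.066)
p,o=pose(60,.125);bot.line_to(p,o,max_speed=.25)
L=[np.r_[60,samp(8,.02),np.zeros(6)]]
for a in(30,0,-30):
    p,o=pose(a,.125);bot.line_to(p,o,max_speed=.2);L.append(np.r_[a,samp(8,.02),np.zeros(6)])
A=np.array(L);np.save("air.npy",A);show(A);t("air")
p,o=pose(-30,.042);bot.line_to(p,o,max_speed=.2)
bot.gripper_to(0,40);t("grip")
D=sweep(-30,60,12,tag="d2.npy");show(D);t("end")
E
```

```text
60.0 Ft 0.02 Fr 0.32 Fy -0.07 My -0.399 | Ft0 0.00 My0 0.000 | r 0.1243 ang 60.1
  30.0 Ft 0.15 Fr -0.10 Fy -0.24 My -0.232 | Ft0 0.00 My0 0.000 | r 0.1237 ang 30.3
   0.0 Ft 0.54 Fr -0.04 Fy 0.15 My -0.013 | Ft0 0.00 My0 0.000 | r 0.1241 ang 0.5
 -30.0 Ft 0.35 Fr 0.31 Fy -0.22 My 0.250 | Ft0 0.00 My0 0.000 | r 0.1247 ang -28.9
air 25.86 [0.554 0.057 0.284] [ 0.476 -0.064 -0.127] [0.074 0.221 0.005] 0.066 0.0
grip 26.98 [0.593 0.053 0.212] [-4.957 -0.512  7.076] [-0.362  0.354 -0.407] 0.036 40.0
 -22.5 Ft -2.60 Fr 7.91 Fy -0.03 My 1.098 | Ft0 -1.68 My0 1.224 | r 0.0423 ang -23.0
 -15.0 Ft -3.64 Fr 5.87 Fy -0.43 My 1.210 | Ft0 -3.20 My0 1.257 | r 0.0420 ang -15.9
  -7.5 Ft -4.28 Fr 4.76 Fy -0.90 My 1.249 | Ft0 -5.06 My0 1.372 | r 0.0418 ang -8.4
   0.0 Ft -4.15 Fr 3.40 Fy -1.42 My 1.268 | Ft0 -4.08 My0 1.335 | r 0.0416 ang -0.7
   7.5 Ft -5.14 Fr 2.17 Fy -1.93 My 1.281 | Ft0 -5.63 My0 1.354 | r 0.0415 ang 7.0
  15.0 Ft -4.88 Fr 0.77 Fy -2.09 My 1.231 | Ft0 -4.75 My0 1.406 | r 0.0414 ang 14.7
  22.5 Ft -4.82 Fr 1.14 Fy -2.54 My 1.175 | Ft0 -5.68 My0 1.332 | r 0.0413 ang 22.4
  30.0 Ft -5.24 Fr 0.53 Fy -2.65 My 1.173 | Ft0 -5.67 My0 1.295 | r 0.0413 ang 30.1
  37.5 Ft -4.90 Fr 0.60 Fy -3.41 My 1.057 | Ft0 -5.27 My0 1.226 | r 0.0414 ang 37.8
  45.0 Ft -5.41 Fr -0.32 Fy -3.53 My 1.012 | Ft0 -5.13 My0 1.096 | r 0.0416 ang 45.6
  52.5 Ft -5.01 Fr -0.32 Fy -4.65 My 0.833 | Ft0 -5.53 My0 1.049 | r 0.0417 ang 53.2
  60.0 Ft -4.08 Fr 0.13 Fy -5.55 My 0.766 | Ft0 -5.20 My0 0.940 | r 0.0419 ang 60.8
end 31.58 [0.65  0.046 0.195] [-2.038 -5.666  3.946] [-0.009  0.73   0.092] 0.0357 40.0
```

Run:
```python
from h import *
A=np.load("air.npy");D1=np.load("d1.npy");D2=np.load("d2.npy")
def un(D,off):
    a=np.radians(D[:,0]);u=np.outer(np.sin(a),X)+np.outer(np.cos(a),Z);tn=np.outer(np.cos(a),X)-np.outer(np.sin(a),Z)
    F=D[:,off:off+3];M=D[:,off+3:off+6];d=lambda p,q:(p*q).sum(1)
    return a,d(F,tn),d(F,u),F@Y,d(M,tn),d(M,u),M@Y
# lever test: M_tn , M_u vs Fy etc
for off in(1,10):
    P=[np.array(un(D,off)) for D in(D1,D2)]
    P[0]=np.r_[P[0],[P[0][0]+np.pi/6]];P[1]=np.r_[P[1],[P[1][0]+np.pi*2/3]]
    Q=np.hstack(P);a,Ft,Fr,Fy,Mt,Mu,My,th=Q
    b=np.c_[np.ones(len(a)),Fy,Fr];print("Mt~1,Fy,Fr",np.linalg.lstsq(b,Mt,rcond=None)[0])
    Mc=My+.47*np.sin(a)
    for name,B in(("Ft,1,c,s",np.c_[Ft,np.ones(len(a)),np.cos(th),np.sin(th)]),("Ft,Fr,1,c,s",np.c_[Ft,Fr,np.ones(len(a)),np.cos(th),np.sin(th)])):
        x,res,_,_=np.linalg.lstsq(B,Mc,rcond=None);print(name,x,"rms",np.sqrt(res/len(a)))
    for p in P: print(np.c_[np.degrees(p[0]),p[4],p[5],p[6]+.47*np.sin(p[0]),p[1]][::4])
s=bot.read_state();print(s["tau"],s["joint_pos"])
```

```text
Mt~1,Fy,Fr [ 0.503  0.123 -0.064]
Ft,1,c,s [-0.115  0.646 -0.081  0.049] rms [0.049]
Ft,Fr,1,c,s [-0.12  -0.013  0.631 -0.069  0.088] rms [0.045]
[[-25.      1.275  -0.2     0.591  -0.366]
 [ -5.      0.973  -0.272   0.612  -0.092]
 [ 15.      0.953  -0.29    0.7    -0.49 ]
 [ 35.      1.332  -0.224   0.811  -1.4  ]
 [ 55.      1.65   -0.169   0.842  -2.092]]
[[-22.5    -0.174  -0.232   0.918  -2.601]
 [  7.5    -0.018  -0.253   1.342  -5.143]
 [ 37.5     0.112  -0.111   1.343  -4.901]]
Mt~1,Fy,Fr [ 0.601  0.121 -0.088]
Ft,1,c,s [-0.079  0.827 -0.233 -0.006] rms [0.064]
Ft,Fr,1,c,s [-0.081  0.003  0.819 -0.23  -0.013] rms [0.064]
[[-25.      1.322  -0.182   0.663  -0.512]
 [ -5.      1.018  -0.242   0.709  -0.697]
 [ 15.      0.928  -0.255   0.733  -0.526]
 [ 35.      1.34   -0.258   0.879  -1.649]
 [ 55.      1.614  -0.159   0.902  -2.527]]
[[-22.5    -0.151  -0.234   1.044  -1.675]
 [  7.5     0.011  -0.217   1.415  -5.634]
 [ 37.5     0.188  -0.146   1.512  -5.269]]
[  3.663 -94.028 -31.789   1.049   3.051   0.026] [  0.639  61.476  44.184   8.202 133.802 -80.769]
```

Run:
```python
from h import *
D=sweep(60,-30,12,tag="d3.npy");show(D);t("end")
```

```text
52.5 Ft -1.51 Fr -2.91 Fy -4.90 My -0.471 | Ft0 -1.14 My0 -0.654 | r 0.0417 ang 53.3
  45.0 Ft -0.65 Fr -3.37 Fy -4.52 My -0.515 | Ft0 -0.78 My0 -0.668 | r 0.0416 ang 45.8
  37.5 Ft -0.26 Fr -4.78 Fy -4.23 My -0.757 | Ft0 0.90 My0 -0.796 | r 0.0416 ang 38.1
  30.0 Ft 0.61 Fr -5.10 Fy -4.66 My -0.845 | Ft0 0.82 My0 -0.880 | r 0.0417 ang 30.4
  22.5 Ft 1.71 Fr -4.89 Fy -5.05 My -0.879 | Ft0 0.61 My0 -0.936 | r 0.0417 ang 22.8
  15.0 Ft 1.10 Fr -4.54 Fy -4.82 My -0.707 | Ft0 1.58 My0 -0.901 | r 0.0419 ang 15.4
   7.5 Ft 0.85 Fr -4.82 Fy -4.96 My -0.777 | Ft0 1.31 My0 -0.970 | r 0.0420 ang 8.0
   0.0 Ft 1.84 Fr -3.59 Fy -4.93 My -0.738 | Ft0 1.64 My0 -0.882 | r 0.0421 ang 0.8
  -7.5 Ft 2.11 Fr -2.23 Fy -5.59 My -0.660 | Ft0 1.83 My0 -0.917 | r 0.0423 ang -6.3
 -15.0 Ft 2.44 Fr -0.47 Fy -5.83 My -0.648 | Ft0 2.37 My0 -0.828 | r 0.0424 ang -13.3
 -22.5 Ft 1.67 Fr 2.21 Fy -6.59 My -0.488 | Ft0 2.12 My0 -0.658 | r 0.0425 ang -20.3
 -30.0 Ft 0.71 Fr 8.90 Fy -5.15 My -0.184 | Ft0 1.07 My0 -0.338 | r 0.0426 ang -27.4
end 36.18 [0.594 0.052 0.213] [-5.221 -4.286  8.388] [-0.707 -0.084 -0.712] 0.0356 40.0
```

```bash
cat > fit.py <<'E'
from h import *
from scipy.optimize import lsq_linear
S=[("d1.npy",30,1,0),("d2.npy",120,1,1),("d3.npy",120,-1,1)]
def load(off):
    R=[]
    for f,dth,sg,g in S:
        for d in np.load(f):
            a=np.radians(d[0]);u=np.sin(a)*X+np.cos(a)*Z;tn=np.cos(a)*X-np.sin(a)*Z
            F=d[off:off+3];M=d[off+3:off+6]
            R.append([a,a+np.radians(dth),sg,g,F@tn,F@u,F@Y,M@Y+.47*np.sin(a),F@X,F@Z])
    return np.array(R).T
def rep(n,B,y,ic):
    x,res,_,_=np.linalg.lstsq(B,y,rcond=None)
    # M_C on tool = -(sg D - G sin(psi+th)) = -sgD + G sin psi cos th + G cos psi sin th
    c,s=x[ic],x[ic+1];print(n,x,"rms %.3f"%np.sqrt(res[0]/len(y)),"G %.3f psi %.0f target theta %.0f"%(np.hypot(c,s),np.degrees(np.arctan2(c,s)),180-np.degrees(np.arctan2(c,s))))
for off in(1,10):
    a,th,sg,g,Ft,Fr,Fy,M,Fx,Fz=load(off);o=np.ones(len(a));c,s=np.cos(th),np.sin(th)
    rep("c s sg 1 Ft",np.c_[c,s,sg,o,Ft],M,0)
    rep("+g",np.c_[c,s,sg,o,Ft,g],M,0)
    rep("+Fr",np.c_[c,s,sg,o,Ft,Fr],M,0)
    rep("+Fr,Fy",np.c_[c,s,sg,o,Ft,Fr,Fy],M,0)
    rep("Ft only",np.c_[c,s,sg,o],Ft,0)
    for r in(.2,.3,.45):
        rep("Dfix rho%.2f"%r,np.c_[c,s,o,sg],M+r*Ft,0)
E
python3 fit.py
```

```text
c s sg 1 Ft [ 0.043  0.023  0.477  0.072 -0.16 ] rms 0.064 G 0.048 psi 62 target theta 118
+g [ 0.029  0.027  0.451  0.103 -0.168 -0.061] rms 0.063 G 0.040 psi 47 target theta 133
+Fr [ 0.018  0.002  0.49   0.086 -0.152  0.005] rms 0.063 G 0.018 psi 83 target theta 97
+Fr,Fy [-0.009  0.002  0.477  0.085 -0.152  0.006  0.005] rms 0.063 G 0.009 psi -74 target theta 254
Ft only [ 2.68   0.208 -2.484 -0.149] rms 0.637 G 2.688 psi 86 target theta 94
Dfix rho0.20 [0.149 0.031 0.066 0.378] rms 0.069 G 0.152 psi 78 target theta 102
Dfix rho0.30 [0.417 0.052 0.051 0.13 ] rms 0.110 G 0.420 psi 83 target theta 97
Dfix rho0.45 [ 0.819  0.083  0.029 -0.243] rms 0.195 G 0.824 psi 84 target theta 96
c s sg 1 Ft [-0.124 -0.024  0.676  0.04  -0.121] rms 0.086 G 0.126 psi -101 target theta 281
+g [-0.077 -0.032  0.707 -0.014 -0.114  0.111] rms 0.083 G 0.084 psi -113 target theta 293
+Fr [-0.179 -0.09   0.671  0.09  -0.104  0.019] rms 0.075 G 0.201 psi -117 target theta 297
+Fr,Fy [-0.206 -0.083  0.646  0.083 -0.108  0.02   0.006] rms 0.074 G 0.222 psi -112 target theta 292
Ft only [ 2.493  0.533 -2.706 -0.558] rms 0.671 G 2.549 psi 78 target theta 102
Dfix rho0.20 [ 0.072  0.018 -0.004  0.463] rms 0.101 G 0.075 psi 76 target theta 104
Dfix rho0.30 [ 0.322  0.071 -0.06   0.192] rms 0.148 G 0.329 psi 77 target theta 103
Dfix rho0.45 [ 0.696  0.151 -0.144 -0.213] rms 0.237 G 0.712 psi 78 target theta 102
```

```bash
python3 - <<'E'
from h import *
bot.gripper_to(.066)
p,o=pose(-30,.125);bot.line_to(p,o,max_speed=.25)
p,o=pose(15,.125);bot.line_to(p,o,max_speed=.25)
print(np.r_[samp(6,.02)])
p,o=pose(15,.042);bot.line_to(p,o,max_speed=.2)
bot.gripper_to(0,40);t("grip")
D=sweep(15,-30,6,tag="d4.npy");show(D)
D=sweep(-30,60,12,tag="d5.npy");show(D)
D=sweep(60,15,6,tag="d6.npy");show(D);t("end")
E
sed -i 's/^S=.*/S=[("d1.npy",30,1,0),("d2.npy",120,1,1),("d3.npy",120,-1,1),("d4.npy",75,-1,2),("d5.npy",75,1,2),("d6.npy",75,-1,2)]/' fit.py
cat >> fit.py <<'E'
for off in(1,10):
    a,th,sg,g,Ft,Fr,Fy,M,Fx,Fz=load(off);c,s=np.cos(th),np.sin(th)
    gi=np.eye(3)[g.astype(int)];o=np.ones(len(a))
    print("--",off)
    for nm,y,sn in(("Ft",Ft,1),("My",-M,1)):
        rep(nm,np.c_[c,s,sg,o],y,0)
        rep(nm+" g",np.c_[c,s,sg,gi],y,0)
        rep(nm+" sina",np.c_[c,s,sg,o,np.sin(a)],y,0)
        k=g==2
        rep(nm+" last",np.c_[c,s,sg,o][k],y[k],0)
        k=g>0
        rep(nm+" 2,3",np.c_[c,s,sg,o][k],y[k],0)
E
python3 fit.py | sed -n '/--/,$p'
```

```text
[-0.33   0.183 -0.064  0.031 -0.105 -0.007  0.645  0.047  0.295]
grip 39.46 [0.625 0.049 0.216] [ 1.401 -2.116  3.309] [-0.429  0.011 -0.071] 0.0354 40.0
   7.5 Ft 3.03 Fr 0.56 Fy -2.76 My -1.158 | Ft0 4.81 My0 -1.417 | r 0.0425 ang 8.5
   0.0 Ft 4.22 Fr 0.27 Fy -2.89 My -1.184 | Ft0 5.06 My0 -1.371 | r 0.0426 ang 1.1
  -7.5 Ft 4.78 Fr 0.89 Fy -3.85 My -1.121 | Ft0 5.73 My0 -1.337 | r 0.0427 ang -6.2
 -15.0 Ft 3.59 Fr 1.70 Fy -3.55 My -1.015 | Ft0 5.52 My0 -1.153 | r 0.0428 ang -13.3
 -22.5 Ft 3.61 Fr 5.04 Fy -3.74 My -0.889 | Ft0 4.70 My0 -0.995 | r 0.0428 ang -20.5
 -30.0 Ft 3.13 Fr 10.69 Fy -3.70 My -0.563 | Ft0 3.17 My0 -0.683 | r 0.0428 ang -28.2
 -22.5 Ft 0.01 Fr 10.86 Fy -1.32 My 0.736 | Ft0 -0.31 My0 0.828 | r 0.0424 ang -22.5
 -15.0 Ft -0.38 Fr 7.24 Fy -2.00 My 0.805 | Ft0 -0.42 My0 0.903 | r 0.0421 ang -15.7
  -7.5 Ft -1.39 Fr 5.89 Fy -2.15 My 0.881 | Ft0 -0.93 My0 0.903 | r 0.0418 ang -8.3
   0.0 Ft -2.25 Fr 4.11 Fy -3.11 My 0.855 | Ft0 -1.87 My0 0.934 | r 0.0416 ang -0.7
   7.5 Ft -2.70 Fr 3.09 Fy -3.04 My 0.841 | Ft0 -2.71 My0 0.964 | r 0.0415 ang 7.0
  15.0 Ft -2.05 Fr 
[... 2122 characters left out ...]
] rms 0.720 G 2.535 psi 77 target theta 103
Ft sina [ 2.823  0.961 -2.966 -0.633  0.362] rms 0.753 G 2.982 psi 71 target theta 109
Ft last [ 2.801  2.502 -3.032 -1.675] rms 0.746 G 3.755 psi 48 target theta 132
Ft 2,3 [ 3.074  0.398 -2.877  0.031] rms 0.800 G 3.099 psi 83 target theta 97
My [ 0.423  0.154 -1.012 -0.132] rms 0.136 G 0.450 psi 70 target theta 110
My g [ 0.35   0.119 -1.019 -0.047 -0.189 -0.072] rms 0.130 G 0.370 psi 71 target theta 109
My sina [ 0.464  0.155 -1.023 -0.15   0.098] rms 0.132 G 0.489 psi 72 target theta 108
My last [ 0.384  0.624 -1.017 -0.526] rms 0.148 G 0.732 psi 32 target theta 148
My 2,3 [ 0.412  0.169 -1.015 -0.15 ] rms 0.155 G 0.446 psi 68 target theta 112
```

All fits and the direct zero crossing put the heavy side down at a chuck angle of about 101 degrees, which is tool angle 26 in this grip. I go there and take a check picture.

Run:
```python
from h import *
for a in(20,26):
    p,o=pose(a,.042);bot.line_to(p,o,max_speed=.03)
bot.wait(.5);t("final")
f=grab_frame("scene");a=f["frame"][130:270,215:395,::-1];cv2.imwrite("pics/s4.png",cv2.resize(a,None,fx=4,fy=4,interpolation=cv2.INTER_CUBIC))
K=np.array([[f["fx"],0,f["cx"]],[0,f["fy"],f["cy"]],[0,0,1]])
for th in(90,101,112):
    q=np.radians(th);P=C+.075*(np.sin(q)*X+np.cos(q)*Z)
    r=cv2.Rodrigues(np.array(f["R"]))[0];uv=cv2.projectPoints(P.reshape(1,3),r,np.array(f["t"],float),K,np.array(f["distortion"],float))[0].ravel();print(th,(uv-[215,130])*4)
```

```text
final 49.73 [0.631 0.048 0.213] [-2.111 -4.947 -0.791] [-0.37   0.576  0.025] 0.0358 40.0
90 [569.771 360.447]
101 [565.989 373.566]
112 [559.056 384.527]
```

View pics/s4.png

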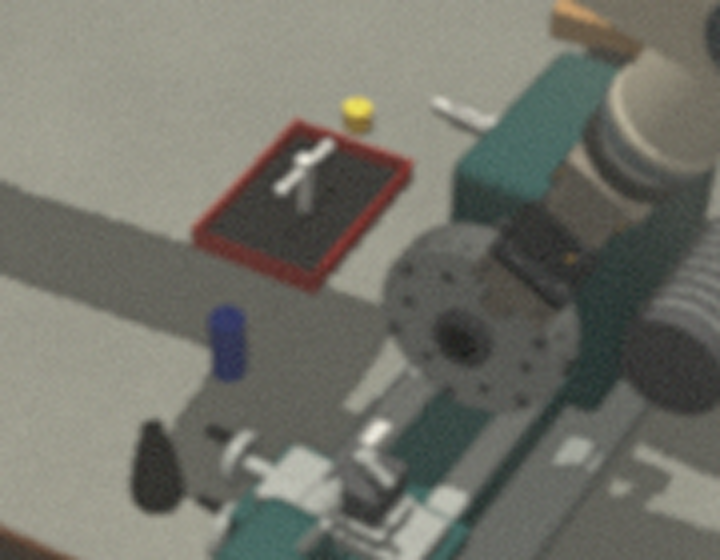

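The key stands in the tray at (305,175), the fingers hold the chuck rim, and the plug, gauge, slug and reamer have not moved. I hand in.

```bash
python3 -c "
from rig import bot
print(bot.sign_off())"
```

```text
the job is handed in; nothing more can be done
None
```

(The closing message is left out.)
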